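# Clamp the lemon reamer in the citrus press collet

## Task

The lemons are next: take the smaller of the two wooden reamers out of its rack and set its steel shank fully home, hub flush on the nut, in the collet of the white citrus press drive. Then swing the collet nut clockwise by its lever until the three jaws grip the shank firmly and the reamer stands straight, but do not force the lever: overtightening crushes the collet. Leave the larger reamer and the lemon between the two where they are.

Things in the scene. Friction and masses are not known exactly. Their poses are not given: they have to be found in the camera images.
- drive: citrus press drive, fixed to the worktop: round white housing 112 mm across and 26 mm tall, on top of it a metal collar 48 mm across up to 39 mm, then the collet nut. Origin: centre of its underside on the worktop; z (up) is the collet's axis. Its yaw varies by about 7 degrees.
- collet_mouth (a point): centre of the open mouth in the nut's flat top, on the collet's axis, 68 mm above the worktop; z is up. The mouth is round, 18 mm wide and 8 mm deep; below it stand the three jaws (an opening of 13 to 18 mm between them at the start), then a bore 14 mm wide whose floor is 42 mm below this point. The reamer is home when its hub rests flush on the nut's top: shank tip 40 mm below this point.
- lever_knob (a point): point on the axis of the upright black knob at the end of the nut's lever, 75 mm above the worktop, 75 mm out from the collet's axis. Knob: 16 mm across, from 48 to 92 mm above the worktop. Lever: a steel bar 10 mm thick, its axis 53 mm above the worktop, radial from nut to knob. At the start it points right (-y), up to 75 degrees to the far or 30 to the near side.
- nut: collet nut with sprung lever, 42 mm across, 40 to 68 mm above the worktop; origin: drive's. Clockwise seen from above (knob toward the robot, then left) closes the jaws, 3.3 mm of radius per rad. The turn until they touch differs every time (0.5 to 1.35 rad); neither lever start nor direction tells it. Let go, the lever springs back up to 0.3 rad; nut and grip stay.
- reamer_small: smaller, lemon reamer, to be fitted: steel shank 10 mm across, 40 mm long, its tip chamfered to 6 mm; wooden round hub to grip, 30 mm across, 40 to 74 mm above the tip; fluted cone up to 104 mm. Origin: centre of the shank's tip; z along the shank to the cone. It stands upright in one of the rack's holes, tip 10 mm above the worktop, hub resting on the rack. 60 to 110 g.
- reamer_big: the larger, orange reamer, to be left alone: same shank and hub height, hub 36 mm across, cone 58 mm across and 42 mm tall. Origin: centre of the shank's tip. It stands in the rack's other hole, 90 mm from the small one.
- rack: wooden rack block 58 x 150 x 50 mm, fixed. Origin: centre of its underside; long side along its y. Two square holes 13 mm wide and 42 mm deep at y = -45 mm and +45 mm. Rack and drive may stand either way round, left and right. A wall shelf hangs 0.47 m above the worktop from x = 0.58 m on: carry things low and nearer than that.
- lemon_a: lemon 83 x 58 x 58 mm, lying in front between drive and rack, a bystander. Origin: under its centre.
- jaw_1: one of three steel collet jaws in the nut, 40 to 60 mm above the worktop. Origin: near the drive's. Tangential push at the knob: it rises to about 4 N within 0.1 rad and stays there while the jaws are free; once they touch the shank it climbs by 1 to 1.5 N per 0.1 rad. 7 to 9 N gives a firm grip on each jaw; under 6 N is too loose, over 10 N crushes the collet.
- jaw_2: second collet jaw, 120 degrees from the first, otherwise the same
- jaw_3: third collet jaw, 120 degrees from the others, otherwise the same
Not all that is in view belongs to the job. Leave any purple or red look-alike of the reamer_small alone.

How it is judged:
By the outcome, as a careful person would: the job done as asked, in the order asked, and still so for the second after the job is handed in, with the robot touching nothing.
It also fails if it takes over 72 s, if anything falls off the work surface, if the arm or the gripper's body presses on something with over 40 N, if the wrist force passes 120 N, or if a joint passes its speed limit or range.

## Robot

A 6-joint arm with a two-finger parallel gripper is mounted at the origin on a cart in front of the work surface, level with it; the furniture and walls round the work are solid. World frame = base frame: x ahead of the robot, y to its left, z up, the work surface at z = 0. Lengths are in m, angles in rad, forces in N, time in s.
With the tool pointing down it reaches from about 0.375 to 0.9 m from the base axis. Payload 3.1 kg.
Tool frame: the origin (TCP) lies midway between the tips of the shut fingers; the grasp point (between the pads) lies 19 mm behind it (r.pinch_z is the x of the grasp point in the tool frame, in m); x points along the fingers, y is the direction in which the jaws open and shut, and the axes are right-handed (so a half turn about x gives the same grasp; the last joint's range is limited). The gripper opens to 85 mm and grips with 20 to 120 N. Pads are 22 mm wide; open, the fingers measure 114 mm over their backs; the gripper's body (76 mm by 85 mm) begins 54 mm behind the grasp point. The pads swing forward as they close: fully open they stand 13 mm farther back than shut.
Start: joints at [1.071, 0.527, 1.433, -0, 1.181, -0.178], TCP at [0.198, 0.593, 0.231] pointing down, gripper open.
Joint ranges: [-3.08, 3.08], [-0.75, 2.2], [0.22, 2.44], [-1.43, 4.57], [0, 2.65], [-2.85, 2.85]. Speed limits (rad/s): [2.79, 2.79, 3.14, 3.14, 3.14, 3.14].

## Interface

Orientations are given as a 3x3 rotation matrix whose columns are the frame's x, y, z axes.
In Python, from station import r, cams, ticket gives the robot as it stands.
- The arm moves only by the tool play_rows, never from a script. Its argument "series" is a list of rows, each a list of 7 numbers: the shift along the tool's x, y, z in units of 50 mm (1.0 is 50 mm), then the turn, a rotation vector about the tool's x, y, z in degrees, then the opening, from 0 (shut) to 1 (fully open). A call has 1 to 5 rows; each row is the pose to reach, as a shift and turn from the pose measured when the call began, along the tool's axes at that moment; what a row does not reach only later rows make up. A row lasts 1/10 s, in which the tool goes at most 50 mm and 8.59 degrees, less where a joint would pass 70% of its speed; a pose out of reach is approached as far as the arm can. A call with a gripper value outside its range is refused whole. The fingers move at their own pace and stop on an object; "squeeze" is the grip in N (left out, the last holds). Time passes only in rows, so rows that repeat a pose let the fingers close. It gives the time, the measured TCP pose, the force and the opening at its end, in the units of the state.
- r.state(): the state, without advancing time (a new reading comes with each control period).
- cams.get_image(name): name is "side" or "top"; returns a dict with "img" (480x640x3 uint8, blue, green, red), "mtx" (3x3 intrinsics, pixels), "distortion" ([k1, k2, p1, p2, k3] as OpenCV has them; the pictures are not rectified), "R" (3x3) and "t" (3): a world point X has camera coordinates R X + t. Camera axes: x right, y down, z forward; pixel columns grow to the right and rows downward; lengths in m; the calibration is good to about 2 mm. A picture is of the moment at which its call begins. There is no depth.
- ticket.close_job(): hands the job in, once; it reports no verdict.
The state is a dict: "t": time; "joints": joint angles; "dq": joint speeds; "joint_efforts": joint torques, N m; "position": TCP position; "orientation": TCP orientation; "wrist_force": force on the tool from outside, world axes, zero at the start; "ft_torque": the same for the moment, N m; "finger_gap": finger opening in m.
Only numpy, scipy, OpenCV 4.12 (cv2) and the standard library are available. Lean on these libraries where they do the work, as an engineer would, in place of code of your own. Each camera call takes 0.05 s, during which the arm holds its last target. There are 200 camera calls.

## Working session

There is one attempt and no reset: what is moved stays moved. The work goes in short steps, Python scripts to look and compute and a tool call to move; the robot and the scene stay as the last step left them, time stands still between calls to the robot, and variables do not carry over. Pictures are saved under pics/ and viewed, about 8 in all and at most 12, crops included, and the job is handed in when it is done.

Besides the shell and the picture viewer there is one more tool, called as name(argument=value, ...), one argument or row to a line, values as JSON. play_rows: Moves the arm, as the interface text tells. Its arguments: {"type":"object","properties":{"series":{"type":"array"},"squeeze":{"type":"number"}},"required":["series"]}

```bash
mkdir -p pics; ls; python3 - <<'E'
from station import r,cams
import cv2,numpy as np
s=r.state();print({k:np.round(v,3).tolist() for k,v in s.items()}, r.pinch_z)
for n in("top","side"):
    c=cams.get_image(n);cv2.imwrite(f"pics/{n}0.png",c["img"])
    np.savez(f"{n}.npz",**{k:np.array(v) for k,v in c.items()})
    print(n,c["mtx"],c["distortion"],c["R"],c["t"])
E
```

```text
pics
{'t': 0.0, 'joints': [1.07, 0.528, 1.434, -0.0, 1.181, -0.178], 'dq': [-0.0, 0.001, -0.0, 0.0, 0.0, -0.002], 'joint_efforts': [0.002, -44.236, -17.803, -0.0, 0.008, -0.0], 'position': [0.197, 0.592, 0.23], 'orientation': [[-0.001, 0.316, 0.949], [-0.002, 0.949, -0.316], [-1.0, -0.002, -0.0]], 'wrist_force': [-0.257, -0.033, -0.214], 'ft_torque': [0.012, -0.029, -0.047], 'finger_gap': 0.085} -0.0187
top [[501.64534541   0.         331.81228321]
 [  0.         501.64534541 245.89869798]
 [  0.           0.           1.        ]] [-0.0694617  0.         0.         0.         0.       ] [[-0.00140403 -0.99998211 -0.00581409]
 [-0.99732151  0.00182542 -0.07311964]
 [ 0.07312894  0.00569585 -0.99730623]] [-0.04253825  0.49946899  1.15895652]
side [[562.12749298   0.         321.10529717]
 [  0.         562.12749298 247.82994292]
 [  0.           0.           1.        ]] [-0.12513719  0.          0.          0.          0.        ] [[ 0.99728967 -0.07317434 -0.0076705 ]
 [-0.03933982 -0.44223344 -0.89603681]
 [ 0.06217475  0.89391    -0.44391351]] [-0.49181277  0.05627806  1.06910725]
```

View pics/top0.png

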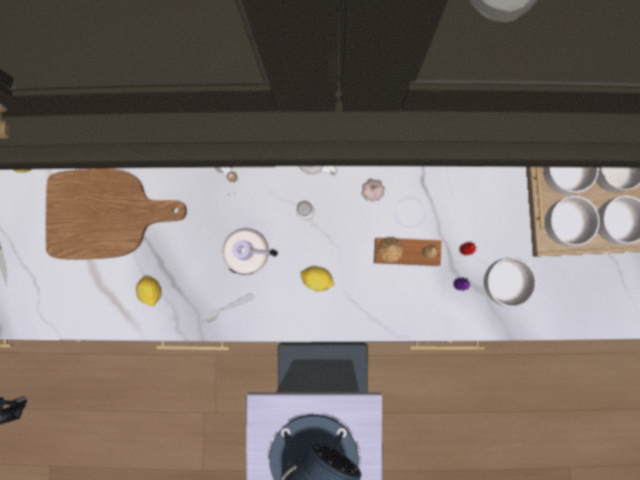

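View pics/side0.png

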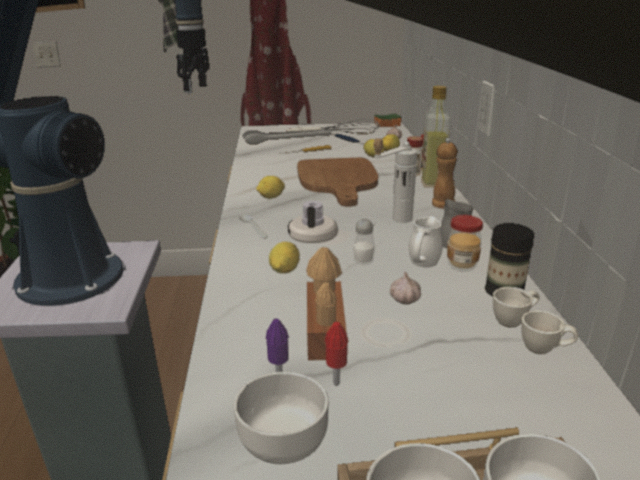

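Views 1–2. The top view shows:
- The drive at about (245,250), with its lever pointing right and the knob at (274,253).
- The rack at (407,252), with the large reamer at (390,250) and the small one at (430,252).
- The lemon between them at (318,279).
- Look-alikes in purple at (461,284) and red at (468,248).

The wooden reamer at (430,252) is the smaller cone in the rack, so it is the target. I'll enlarge crops to confirm and to measure.

```bash
cat > h.py <<'E'
import cv2,numpy as np
def load(n): return dict(np.load(f"{n}.npz"))
def ray(c,uv):
    p=cv2.undistortPoints(np.array(uv,float).reshape(-1,1,2),c["mtx"],c["distortion"]).reshape(-1,2)
    d=np.c_[p,np.ones(len(p))]@c["R"]; return -c["R"].T@c["t"],d
def plane(c,uv,z):
    o,d=ray(c,uv); return o+d*((z-o[2])/d[:,2])[:,None]
def tri(ca,ua,cb,ub):
    P=[c["R"]@np.eye(3,4)+np.c_[np.zeros((3,3)),c["t"]] for c in(ca,cb)]
    u=[cv2.undistortPoints(np.array(x,float).reshape(1,1,2),c["mtx"],c["distortion"]).reshape(2,1) for c,x in((ca,ua),(cb,ub))]
    X=cv2.triangulatePoints(P[0],P[1],u[0],u[1]); return (X[:3]/X[3]).ravel()
def proj(c,X): return cv2.projectPoints(np.array(X,float).reshape(-1,1,3),cv2.Rodrigues(c["R"])[0],c["t"],c["mtx"],c["distortion"])[0].reshape(-1,2)
E
python3 - <<'E'
from h import *
t,s=load("top"),load("side")
a=cv2.resize(t["img"][215:290,205:305],None,fx=8,fy=8,interpolation=cv2.INTER_CUBIC)[:300*2,:800]
cv2.imwrite("pics/drive.png",a)
b=cv2.resize(t["img"][225:300,370:480],None,fx=7,fy=7,interpolation=cv2.INTER_CUBIC)
cv2.imwrite("pics/rack.png",b)
c=cv2.resize(s["img"][190:390,250:370],None,fx=3,fy=3,interpolation=cv2.INTER_CUBIC)
cv2.imwrite("pics/side1.png",c)
print(plane(t,[[245,250],[274,253],[390,250],[430,252],[318,279],[461,284],[468,248]],0.06).round(3))
E
```

```text
[[ 0.487  0.153  0.06 ]
 [ 0.48   0.087  0.06 ]
 [ 0.487 -0.175  0.06 ]
 [ 0.482 -0.266  0.06 ]
 [ 0.422 -0.012  0.06 ]
 [ 0.41  -0.335  0.06 ]
 [ 0.491 -0.353  0.06 ]]
```

View pics/drive.png

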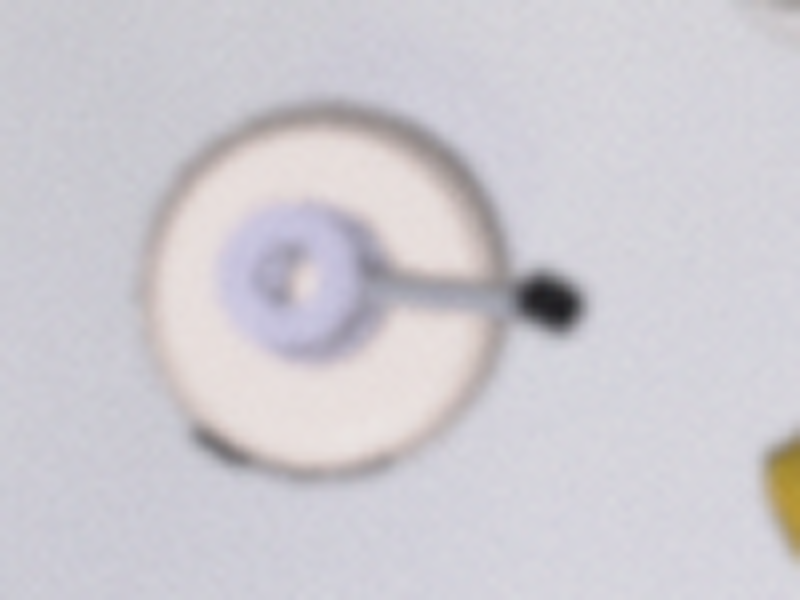

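View pics/rack.png

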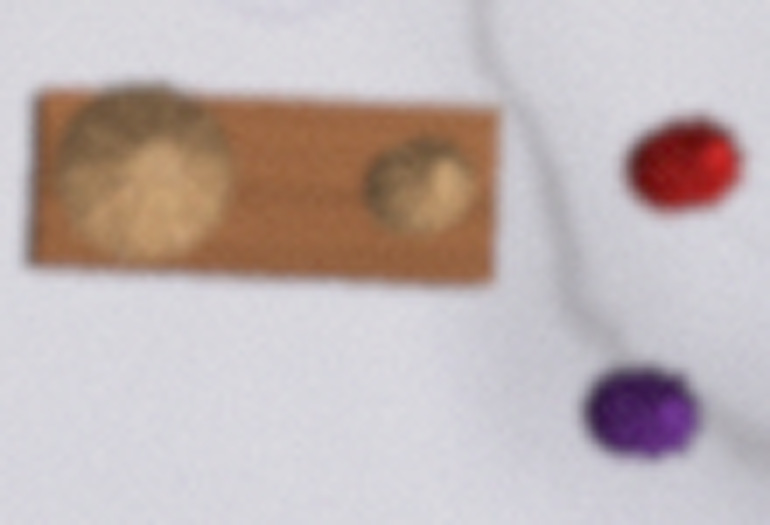

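View pics/side1.png

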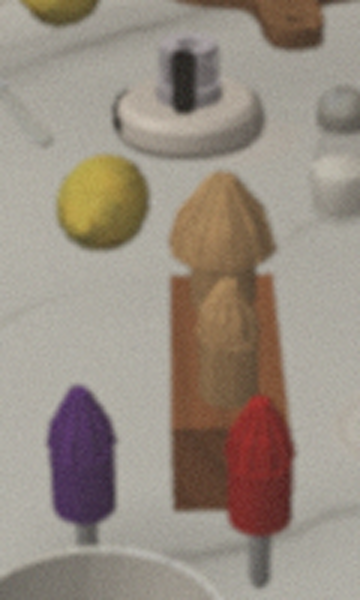

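Views 3–5. The rack crop shows the large wooden cone at crop (143,175) and the small wooden cone at (420,185). The purple look-alike is at (640,410) and the red one at (685,165), both outside the rack. The small wooden cone in the rack is the target. In the drive crop, the nut's top is centred near (290,280) and the black knob is at (550,302). Next I'll measure.

```bash
python3 - <<'E'
from h import *
t,s=load("top"),load("side")
def comp(c,lo,hi,box,up=4):
    x0,y0,x1,y1=box
    im=cv2.resize(c["img"][y0:y1,x0:x1],None,fx=up,fy=up,interpolation=cv2.INTER_CUBIC)
    m=cv2.inRange(cv2.cvtColor(im,cv2.COLOR_BGR2HSV),lo,hi)
    cs=cv2.findContours(m,cv2.RETR_EXTERNAL,cv2.CHAIN_APPROX_NONE)[0]
    k=max(cs,key=cv2.contourArea).reshape(-1,2).astype(float)
    return (k+.5)/up-.5+[x0,y0], m
# rack
k,_=comp(t,(3,95,40),(16,255,255),(365,225,450,275))
P=plane(t,cv2.convexHull(k.astype(np.float32)).reshape(-1,2),.05)[:,:2]
rc=cv2.minAreaRect(P.astype(np.float32));print("rack",rc)
# knob
for c,n,b in((t,"top",(262,240,290,265)),(s,"side",(300,200,325,235))):
    k,_=comp(c,(0,0,0),(180,255,70),b); 
    print(n,"knob box",k.min(0),k.max(0),"ctr",cv2.minAreaRect(k.astype(np.float32)))
# nut lilac / mouth, housing
im=t["img"][240:262,225:285].astype(int); hsv=cv2.cvtColor(t["img"],cv2.COLOR_BGR2HSV)
for p in((235,250),(241,250),(243,250),(239,249),(250,265),(230,250),(215,240),(256,251)): print(p,hsv[p[1],p[0]],t["img"][p[1],p[0]])
print("side nut",[ (p,cv2.cvtColor(s["img"],cv2.COLOR_BGR2HSV)[p[1],p[0]].tolist()) for p in((312,205),(306,213),(320,213),(300,228),(340,240))])
# small reamer masks
k,_=comp(t,(14,60,60),(24,160,255),(418,236,442,266)); print("small top",k.min(0),k.max(0),cv2.minEnclosingCircle(k.astype(np.float32)))
print("cam",-t["R"].T@t["t"],-s["R"].T@s["t"])
E
```

```text
rack ((0.48467588424682617, -0.21612124145030975), (0.14837808907032013, 0.05548429489135742), 87.21273040771484)
top knob box [270.125 250.125] [276.125 254.625] ctr ((273.1250305175781, 252.25001525878906), (6.149187088012695, 3.8013150691986084), 26.56505012512207)
side knob box [307.125 206.875] [314.375 226.625] ctr ((310.75, 216.75), (19.75, 7.25), 90.0)
(235, 250) [124  27 218] [218 195 198]
(241, 250) [168  17 195] [187 182 195]
(243, 250) [176   8 225] [219 218 225]
(239, 249) [127  29 194] [194 172 177]
(250, 265) [  5  12 232] [221 223 232]
(230, 250) [177  10 230] [222 221 230]
(215, 240) [116  10 209] [209 202 201]
(256, 251) [117  16 175] [175 165 164]
side nut [((312, 205), [4, 17, 117]), ((306, 213), [170, 23, 102]), ((320, 213), [0, 15, 105]), ((300, 228), [20, 30, 176]), ((340, 240), [16, 25, 172])]
small top [422.125 244.375] [438.125 258.125] ((430.125, 252.375), 8.18927001953125)
cam [ 0.41331817 -0.05005047  1.19210823] [ 0.42622229 -0.9667857   0.52124592]
```

```bash
python3 - <<'E'
from h import *
t,s=load("top"),load("side")
up=8;x0,y0=205,215
im=cv2.resize(cv2.GaussianBlur(t["img"][215:290,205:305],(3,3),0),None,fx=up,fy=up,interpolation=cv2.INTER_CUBIC).astype(int)
m=((im[...,2]-im[...,0])>2).astype(np.uint8)*255
m=cv2.morphologyEx(m,cv2.MORPH_OPEN,np.ones((9,9)))
k=max(cv2.findContours(m,0,1)[0],key=cv2.contourArea)
h=cv2.convexHull(k).reshape(-1,2);uv=(h+.5)/up-.5+[x0,y0]
for z in(.0,.026):
    P=plane(t,uv,z)[:,:2].astype(np.float32); print("housing",z,cv2.minEnclosingCircle(P),cv2.fitEllipse(P))
n=((im[...,0]-im[...,2])>12).astype(np.uint8)*255
n=cv2.morphologyEx(n,cv2.MORPH_OPEN,np.ones((15,15)))
k=max(cv2.findContours(n,0,1)[0],key=cv2.contourArea);h=cv2.convexHull(k).reshape(-1,2);uv=(h+.5)/up-.5+[x0,y0]
P=plane(t,uv,.068)[:,:2].astype(np.float32);print("nut",cv2.minEnclosingCircle(P),P.min(0),P.max(0))
cv2.imwrite("pics/m.png",np.hstack([m,n])[:, :][::2,::2])
# side: nut and knob crop 
cv2.imwrite("pics/side2.png",cv2.resize(s["img"][195:245,280:345],None,fx=12,fy=12,interpolation=cv2.INTER_CUBIC))
print("mouth by eye",plane(t,[[205+290/8,215+279/8]],.068))
print("knob top by 2views",tri(t,(273.1,252.2),s,(310.75,216.75)))
print("proj of knob if", proj(t,[[.48,.15-.075,.092],[.48,.15-.075,.048]]))
E
```

```text
housing 0.0 ((0.4887951910495758, 0.16458866000175476), 0.056177251040935516) ((0.4888620376586914, 0.16434796154499054), (0.11031663417816162, 0.11160129308700562), 151.07684326171875)
housing 0.026 ((0.48714932799339294, 0.1599072813987732), 0.05495406314730644) ((0.48721441626548767, 0.15967190265655518), (0.10791061818599701, 0.10916726291179657), 151.07652282714844)
nut ((0.48866933584213257, 0.1590953767299652), 0.021184753626585007) [0.468104   0.14071539] [0.50734997 0.18016857]
mouth by eye [[0.48713553 0.16043037 0.068     ]]
knob top by 2views [0.48033592 0.08829688 0.06908353]
proj of knob if [[277.83769561 252.33704764]
 [280.0120901  253.49750596]]
```

View pics/m.png

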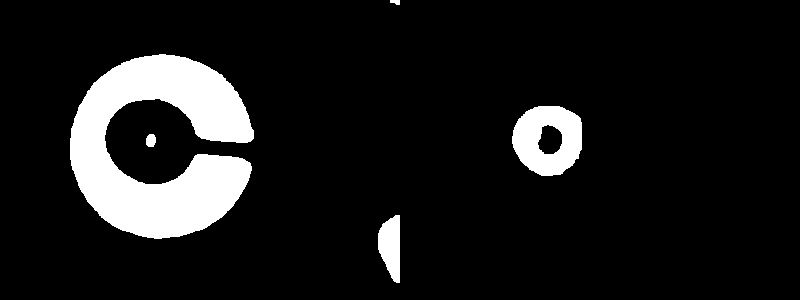

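View pics/side2.png

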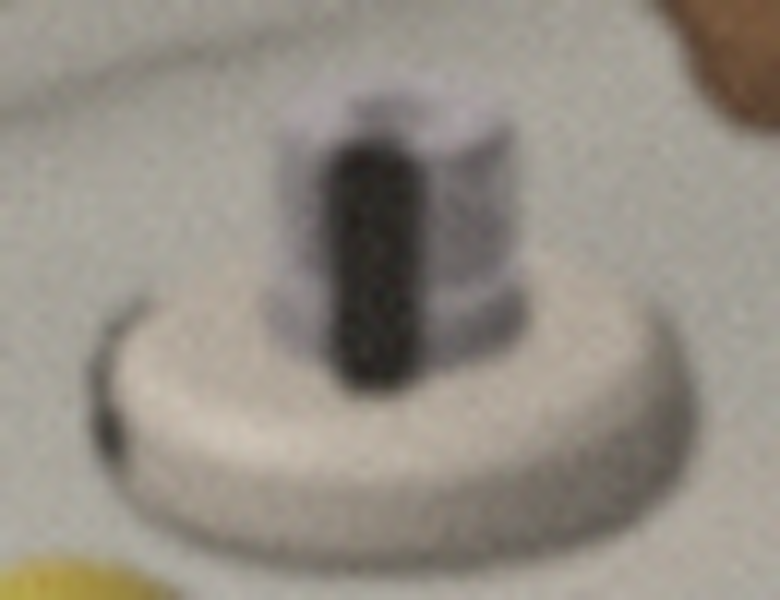

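Views 6–7. The masks are clean: the housing is a ring and the nut an annulus. The side crop shows the knob at (375,265), in front of the nut.

| Item | Estimate (m) | Check |
|---|---|---|
| Drive axis | (0.4875, 0.160) | Housing comes out 110 mm against 112 mm given |
| Knob | (0.480, 0.086) | About 73 mm from the axis, against 75 mm given |
| Rack | (0.4847, -0.216) | 148 x 55 mm against 150 x 58 mm given |
| Small reamer | (0.4825, -0.261) | |

Next I'll plan the approach.

```bash
cat >> h.py <<'E'
from scipy.spatial.transform import Rotation as Ro
def down(deg):
    a=np.deg2rad(deg);c,s=np.cos(a),np.sin(a);return np.array([[0,c,s],[0,s,-c],[-1,0,0]])
def plan(wps,pose=None):
    "wps: (x,y,z,yaw deg of jaw axis); prints shift/50mm and rotvec for each call, chained"
    from station import r
    s=r.state(); p,R=(np.array(s["position"]),np.array(s["orientation"])) if pose is None else pose
    print("now",p.round(4),"yaw",np.rad2deg(np.arctan2(R[1,1],R[0,1])).round(2),"x-axis",R[:,0].round(3),"F",np.round(s["wrist_force"],2),"gap",round(s["finger_gap"],4),"t",s["t"],"q",np.round(s["joints"],2))
    for w in wps:
        q=np.array(w[:3]);Q=down(w[3])
        print(w,"->",(R.T@(q-p)/.05).round(2).tolist(),Ro.from_matrix(R.T@Q).as_rotvec(degrees=True).round(1).tolist(),"dist",np.linalg.norm(q-p).round(3))
        p,R=q,Q
E
python3 -c "
from h import *
plan([(.32,.42,.22,50),(.43,.24,.2,25),(.48,.04,.2,5),(.49,-.15,.19,-2.8),(.4825,-.261,.15,-2.8),(.4825,-.261,.054,-2.8)])"
```

```text
now [0.1973 0.5924 0.2305] yaw 71.56 x-axis [-0.001 -0.002 -1.   ] F [-1.39 -0.15  0.44] gap 0.0857 t 0.1 q [ 1.07  0.53  1.43 -0.    1.18 -0.18]
(0.32, 0.42, 0.22, 50) -> [0.21, -2.49, 3.42] [21.6, 0.0, 0.1] dist 0.212
(0.43, 0.24, 0.2, 25) -> [0.4, -1.34, 4.0] [25.0, 0.0, 0.0] dist 0.212
(0.48, 0.04, 0.2, 5) -> [0.0, -0.78, 4.05] [20.0, 0.0, 0.0] dist 0.206
(0.49, -0.15, 0.19, -2.8) -> [0.2, -0.13, 3.8] [7.8, 0.0, 0.0] dist 0.191
(0.4825, -0.261, 0.15, -2.8) -> [0.8, -0.04, 2.22] [0.0, 0.0, 0.0] dist 0.118
(0.4825, -0.261, 0.054, -2.8) -> [1.92, 0.0, 0.0] [0.0, 0.0, 0.0] dist 0.096
```

play_rows(
  series=[
    [0.21,-2.5,3.4,21.6,0,0,1],
    [0.21,-2.5,3.4,21.6,0,0,1],
    [0.21,-2.5,3.4,21.6,0,0,1],
    [0.21,-2.5,3.4,21.6,0,0,1],
    [0.21,-2.5,3.4,21.6,0,0,1],
  ],
)

```text
t: 0.6
position: [0.3208, 0.4161, 0.2195]
orientation: [[-0.002, 0.647, 0.763], [-0.005, 0.763, -0.647], [-1.0, -0.005, 0.001]]
wrist_force: [0.2, 0.6, 0.5]
finger_gap: 0.0858
```

play_rows(
  series=[
    [0.4,-1.35,4,25,0,0,1],
    [0.4,-1.35,4,25,0,0,1],
    [0.4,-1.35,4,25,0,0,1],
    [0.4,-1.35,4,25,0,0,1],
    [0.4,-1.35,4,25,0,0,1],
  ],
)

```text
t: 1.1
position: [0.4317, 0.2323, 0.1996]
orientation: [[-0.002, 0.91, 0.415], [-0.005, 0.415, -0.91], [-1.0, -0.004, 0.004]]
wrist_force: [-0.4, 0.0, -0.3]
finger_gap: 0.0852
```

play_rows(
  series=[
    [0,-0.8,4,20,0,0,1],
    [0,-0.8,4,20,0,0,1],
    [0,-0.8,4,20,0,0,1],
    [0,-0.8,4,20,0,0,1],
    [0,-0.8,4,20,0,0,1],
  ],
)

```text
t: 1.6
position: [0.4807, 0.0294, 0.2007]
orientation: [[0.001, 0.997, 0.073], [-0.007, 0.073, -0.997], [-1.0, 0.001, 0.007]]
wrist_force: [-0.1, 0.2, -0.3]
finger_gap: 0.0856
```

play_rows(
  series=[
    [0.2,-0.1,3.8,7.8,0,0,1],
    [0.2,-0.1,3.8,7.8,0,0,1],
    [0.2,-0.1,3.8,7.8,0,0,1],
    [0.2,-0.1,3.8,7.8,0,0,1],
    [0.2,-0.1,3.8,7.8,0,0,1],
  ],
)

```text
t: 2.1
position: [0.4914, -0.1654, 0.1919]
orientation: [[0.004, 0.998, -0.068], [-0.009, -0.068, -0.998], [-1.0, 0.005, 0.009]]
wrist_force: [0.7, 0.2, 0.6]
finger_gap: 0.0851
```

```bash
python3 -c "
from h import *
plan([(.4825,-.261,.15,-2.8),(.4825,-.261,.054,-2.8)])"
```

```text
now [ 0.4914 -0.1654  0.1919] yaw -3.91 x-axis [ 0.004 -0.009 -1.   ] F [0.67 0.16 0.56] gap 0.0851 t 2.1 q [-0.54  0.44  1.74 -0.01  0.95 -0.46]
(0.4825, -0.261, 0.15, -2.8) -> [0.86, -0.05, 1.91] [-1.1, 0.5, -0.3] dist 0.105
(0.4825, -0.261, 0.054, -2.8) -> [1.92, 0.0, 0.0] [0.0, 0.0, 0.0] dist 0.096
```

play_rows(
  series=[
    [0.85,-0.05,1.9,-1.1,0.5,-0.3,1],
    [0.85,-0.05,1.9,-1.1,0.5,-0.3,1],
    [0.85,-0.05,1.9,-1.1,0.5,-0.3,1],
    [0.85,-0.05,1.9,-1.1,0.5,-0.3,1],
    [0.85,-0.05,1.9,-1.1,0.5,-0.3,1],
  ],
)

```text
t: 2.6
position: [0.4825, -0.2583, 0.1502]
orientation: [[-0.002, 0.999, -0.048], [0.001, -0.048, -0.999], [-1.0, -0.002, -0.001]]
wrist_force: [-0.0, 0.3, 0.3]
finger_gap: 0.0853
```

```bash
python3 - <<'E'
from h import *
from station import cams
plan([(.4825,-.261,.054,-2.8)])
c=cams.get_image("side");np.savez("side1.npz",**c)
cv2.imwrite("pics/s_pre.png",cv2.resize(c["img"][150:400,230:400],None,fx=2.4,fy=2.4,interpolation=cv2.INTER_CUBIC))
E
```

```text
now [ 0.4825 -0.2583  0.1502] yaw -2.76 x-axis [-0.002  0.001 -1.   ] F [-0.02  0.28  0.34] gap 0.0853 t 2.6 q [-0.7   0.54  1.7  -0.    0.9  -0.65]
(0.4825, -0.261, 0.054, -2.8) -> [1.92, 0.01, 0.06] [0.0, -0.1, 0.1] dist 0.096
```

View pics/s_pre.png

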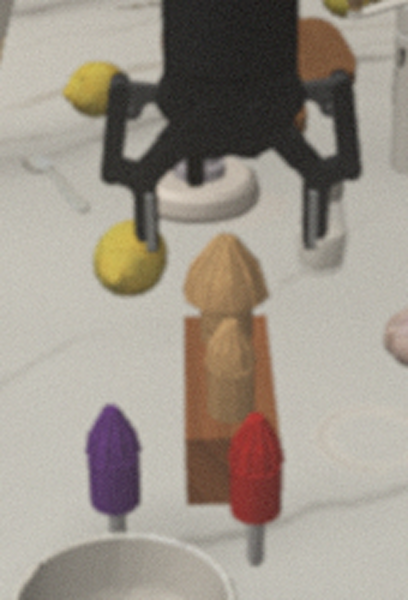

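View 8. The fingers straddle the small reamer: they sit at columns 150 and 313, their midpoint is 231, and the cone is at 230. I'll descend and grip.

play_rows(
  series=[
    [1.0,0,0.05,0,0,0,1],
    [1.6,0,0.05,0,0,0,1],
    [1.9,0,0.05,0,0,0,1],
    [1.9,0,0.05,0,0,0,1],
    [1.9,0,0.05,0,0,0,0.6],
  ],
  squeeze=40,
)

```text
t: 3.15
position: [0.483, -0.2594, 0.0563]
orientation: [[-0.001, 0.999, -0.046], [0.001, -0.046, -0.999], [-1.0, -0.001, -0.001]]
wrist_force: [0.2, 0.1, 1.0]
finger_gap: 0.0732
```

play_rows(
  series=[
    [0,0,0,0,0,0,0.5],
    [0,0,0,0,0,0,0.4],
    [0,0,0,0,0,0,0.2],
    [0,0,0,0,0,0,0],
    [0,0,0,0,0,0,0],
  ],
)

```text
t: 3.65
position: [0.4833, -0.2596, 0.0577]
orientation: [[0.0, 0.999, -0.046], [-0.0, -0.046, -0.999], [-1.0, 0.0, 0.0]]
wrist_force: [-1.4, 0.3, 5.8]
finger_gap: 0.0288
```

play_rows(
  series=[
    [0,0,0,0,0,0,0],
    [0,0,0,0,0,0,0],
    [0,0,0,0,0,0,0],
    [0,0,0,0,0,0,0],
    [0,0,0,0,0,0,0],
  ],
)

```text
t: 4.15
position: [0.4832, -0.2597, 0.0577]
orientation: [[0.0, 0.999, -0.046], [-0.0, -0.046, -0.999], [-1.0, 0.0, 0.0]]
wrist_force: [-1.1, -0.7, 2.5]
finger_gap: 0.0291
```

```bash
python3 - <<'E'
from h import *
plan([(.4825,-.261,.2,-2.8),(.49,-.08,.2,-1.),(.4875,.1,.2,0),(.4875,.16,.17,0)])
E
```

```text
now [ 0.4832 -0.2597  0.0577] yaw -2.62 x-axis [ 0. -0. -1.] F [-1.14 -0.68  2.52] gap 0.0291 t 4.15 q [-0.7   0.69  1.76 -0.    0.7  -0.65]
(0.4825, -0.261, 0.2, -2.8) -> [-2.85, -0.01, 0.03] [0.2, 0.0, -0.0] dist 0.142
(0.49, -0.08, 0.2, -1.0) -> [0.0, -0.03, -3.62] [-1.8, 0.0, 0.0] dist 0.181
(0.4875, 0.1, 0.2, 0) -> [0.0, -0.11, -3.6] [-1.0, 0.0, 0.0] dist 0.18
(0.4875, 0.16, 0.17, 0) -> [0.6, 0.0, -1.2] [0.0, 0.0, 0.0] dist 0.067
```

play_rows(
  series=[
    [-0.5,0,0,0,0,0,0],
    [-1.1,0,0,0,0,0,0],
    [-1.8,0,0,0,0,0,0],
    [-2.5,0,0,0,0,0,0],
    [-2.9,0,0,0,0,0,0],
  ],
)

```text
t: 4.65
position: [0.4843, -0.2604, 0.2054]
orientation: [[0.004, 0.999, -0.046], [-0.003, -0.046, -0.999], [-1.0, 0.004, 0.003]]
wrist_force: [0.6, -0.1, -0.7]
finger_gap: 0.0287
```

play_rows(
  series=[
    [0,0,-0.5,0,0,0,0],
    [0,0,-1.3,-0.5,0,0,0],
    [0,0,-2.2,-1,0,0,0],
    [0,0,-3,-1.5,0,0,0],
    [0,0,-3.6,-1.8,0,0,0],
  ],
)

```text
t: 5.15
position: [0.492, -0.0781, 0.2047]
orientation: [[0.003, 1.0, -0.013], [-0.002, -0.013, -1.0], [-1.0, 0.003, 0.002]]
wrist_force: [-0.1, -0.3, -0.9]
finger_gap: 0.029
```

play_rows(
  series=[
    [0,0,-0.7,0,0,0,0],
    [0,0,-1.4,-0.4,0,0,0],
    [0,-0.05,-2.1,-0.6,0,0,0],
    [0,-0.1,-2.9,-0.8,0,0,0],
    [0,-0.1,-3.6,-0.8,0,0,0],
  ],
)

```text
t: 5.65
position: [0.4889, 0.1037, 0.2041]
orientation: [[0.003, 1.0, 0.001], [-0.002, 0.001, -1.0], [-1.0, 0.003, 0.002]]
wrist_force: [0.6, -0.5, -0.7]
finger_gap: 0.0288
```

```bash
python3 - <<'E'
from h import *
plan([(.4875,.16,.145,0)])
E
```

```text
now [0.4889 0.1037 0.2041] yaw 0.05 x-axis [ 0.003 -0.002 -1.   ] F [ 0.59 -0.48 -0.73] gap 0.0288 t 5.65 q [-0.01  0.4   1.77 -0.    0.97 -0.01]
(0.4875, 0.16, 0.145, 0) -> [1.18, -0.03, -1.13] [0.0, 0.1, -0.2] dist 0.082
```

play_rows(
  series=[
    [0.3,0,-0.6,0,0,0,0],
    [0.8,0,-1.1,0,0.1,-0.2,0],
    [1.15,-0.03,-1.15,0,0.1,-0.2,0],
    [1.15,-0.03,-1.15,0,0.1,-0.2,0],
    [1.15,-0.03,-1.15,0,0.1,-0.2,0],
  ],
)

```text
t: 6.15
position: [0.4875, 0.1611, 0.1464]
orientation: [[-0.001, 1.0, 0.001], [0.0, 0.001, -1.0], [-1.0, -0.001, -0.0]]
wrist_force: [0.5, -0.5, -1.3]
finger_gap: 0.0288
```

```bash
python3 - <<'E'
from h import *
from station import cams
for n in("side","top"):
    c=cams.get_image(n);np.savez(n+"2.npz",**c)
s,t=load("side2"),load("top2")
plan([(.4875,.16,.145,0)])
a=cv2.resize(s["img"][150:260,270:350],None,fx=5,fy=5,interpolation=cv2.INTER_CUBIC)
b=cv2.resize(t["img"][205:295,200:280],None,fx=5,fy=5,interpolation=cv2.INTER_CUBIC)[:550]
b=np.vstack([b,np.zeros((550-b.shape[0],400,3),np.uint8)]) if b.shape[0]<550 else b
cv2.imwrite("pics/hover.png",np.hstack([a,b]))
E
```

```text
now [0.4884 0.1607 0.1474] yaw -0.0 x-axis [ 0.001  0.    -1.   ] F [-0.    0.15 -0.9 ] gap 0.0287 t 6.25 q [0.1  0.5  1.79 0.   0.84 0.1 ]
(0.4875, 0.16, 0.145, 0) -> [0.05, -0.02, 0.01] [-0.0, -0.0, -0.1] dist 0.003
```

View pics/hover.png

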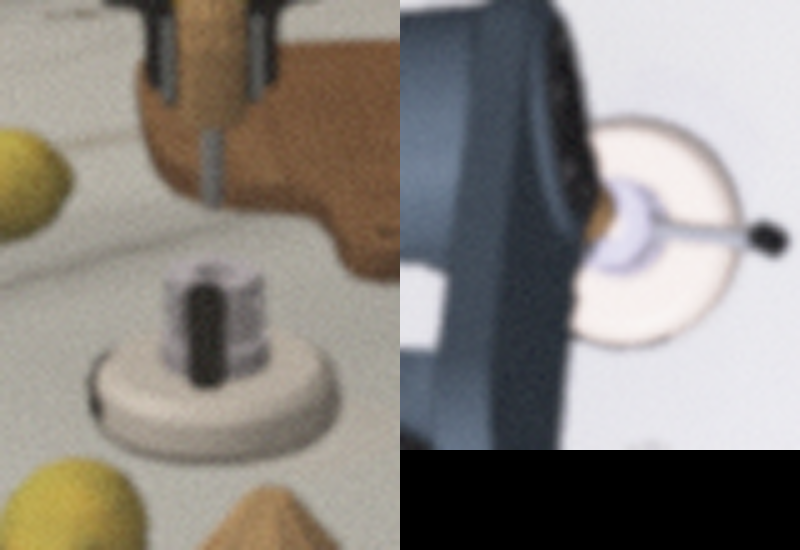

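View 9. In the side view the shank hangs straight at column 211, with its tip at (211,205), and the mouth is at about (214,272). In the top view only the hub's right edge, near (612,210), is visible beside the arm. Next I'll get sub-pixel offsets.

```bash
python3 - <<'E'
from h import *
t0,s,t=load("top"),load("side2"),load("top2")
g=cv2.cvtColor(s["img"],cv2.COLOR_BGR2GRAY).astype(float)
# shank profile rows 178..188 vs cutting-board background; hub saturation edges rows 160..172
for a,b in((178,182),(183,187),(187,190)): print("rows",a,b,g[a:b,304:322].mean(0).round(0).astype(int).tolist())
hs=cv2.cvtColor(s["img"],cv2.COLOR_BGR2HSV)
print("sat shank",hs[178:188,304:322,1].mean(0).astype(int).tolist())
print("hub gray 163-171",g[163:171,296:330].mean(0).astype(int).tolist())
# nut at rows 206..212 left/right edges
print("nut rows 207-211 cols296..",g[207:212,296:330].mean(0).astype(int).tolist())
print("proj tip,hubbot,mouth,nut edges z.06",proj(s,[[.4884,.1607,.0997],[.4884,.1607,.1397],[.4875,.16,.068],[.4665,.16,.058],[.5085,.16,.058]]).round(2).tolist())
m=cv2.inRange(cv2.cvtColor(t["img"],cv2.COLOR_BGR2HSV)[240:256,235:250],(8,70,40),(22,255,255)); 
for i,r in enumerate(m): print(240+i,np.where(r)[0]+235)
print("row profiles R-B",[ (t["img"][q,236:250,2].astype(int)-t["img"][q,236:250,0]).tolist() for q in(245,246,247,248)])
for y in(.158,.1595,.161): print(y,"right edge hub", proj(t,[[.4884,y-.015,.1397]]).round(2).tolist(), "front", proj(t,[[.4884-.015,y,.1397]]).round(2).tolist())
print("small cone ctr",[plane(t0,[[430.1,252.4]],z).round(4).tolist() for z in(.084,.095)])
E
```

```text
rows 178 182 [98, 100, 99, 99, 100, 101, 108, 104, 98, 90, 86, 94, 98, 101, 102, 102, 99, 99]
rows 183 187 [76, 76, 78, 79, 85, 90, 101, 104, 98, 88, 86, 87, 88, 91, 92, 96, 95, 97]
rows 187 190 [126, 107, 96, 89, 84, 86, 94, 99, 97, 84, 78, 79, 83, 76, 77, 79, 77, 75]
sat shank [112, 118, 117, 121, 117, 95, 52, 21, 15, 24, 62, 104, 120, 123, 122, 119, 120, 120]
hub gray 163-171 [156, 125, 98, 77, 66, 65, 78, 85, 79, 83, 98, 107, 105, 100, 98, 97, 95, 93, 90, 85, 83, 78, 70, 62, 71, 83, 79, 66, 65, 75, 88, 90, 91, 91]
nut rows 207-211 cols296.. [167, 165, 167, 169, 167, 165, 154, 139, 131, 125, 109, 82, 57, 47, 48, 45, 46, 55, 74, 99, 117, 118, 108, 109, 108, 118, 128, 151, 160, 165, 162, 164, 163, 162]
proj tip,hubbot,mouth,nut edges z.06 [[313.02, 190.08], [312.76, 172.25], [312.83, 204.0], [303.21, 208.64], [322.56, 207.96]]
240 []
241 []
242 []
243 []
244 [240]
245 [239 240 241]
246 [239 240 241]
247 [238 239 240 241]
248 [238 239 240 241]
249 [238 239 240 241]
250 [237 238 239 240]
251 [237 238 239]
252 [237]
253 []
254 []
255 []
row profiles R-B [[-2, -3, 8, 27, 41, 42, 19, -6, -17, -14, -14, -14, -19, -16], [-5, 1, 15, 34, 47, 49, 23, -2, -11, -12, -14, -15, -16, -18], [-8, 5, 26, 48, 57, 54, 33, 6, -7, -11, -13, -15, -16, -18], [-7, 10, 38, 56, 61, 54, 33, 15, -4, -10, -15, -15, -15, -18]]
0.158 right edge hub [[243.17, 247.05]] front [[236.02, 254.15]]
0.1595 right edge hub [[242.46, 247.05]] front [[235.31, 254.16]]
0.161 right edge hub [[241.76, 247.05]] front [[234.6, 254.16]]
small cone ctr [[[0.4797, -0.2615, 0.084]], [[0.4791, -0.2594, 0.095]]]
```

```bash
python3 - <<'E'
from h import *
plan([(.4886,.1614,.118,0),(.4886,.1614,.1,0)])
plan([])
E
```

```text
now [0.4884 0.1607 0.1474] yaw -0.0 x-axis [ 0.001  0.    -1.   ] F [-0.    0.15 -0.9 ] gap 0.0287 t 6.25 q [0.1  0.5  1.79 0.   0.84 0.1 ]
(0.4886, 0.1614, 0.118, 0) -> [0.59, 0.0, -0.01] [-0.0, -0.0, -0.1] dist 0.029
(0.4886, 0.1614, 0.1, 0) -> [0.36, 0.0, 0.0] [0.0, 0.0, 0.0] dist 0.018
now [0.4884 0.1607 0.1474] yaw -0.0 x-axis [ 0.001  0.    -1.   ] F [-0.    0.15 -0.9 ] gap 0.0287 t 6.25 q [0.1  0.5  1.79 0.   0.84 0.1 ]
```

play_rows(
  series=[
    [0.3,0,-0.01,0,0,0,0],
    [0.58,0,-0.01,0,0,0,0],
    [0.58,0,-0.01,0,0,0,0],
  ],
)

```text
t: 6.55
position: [0.4882, 0.1604, 0.1181]
orientation: [[0.0, 1.0, -0.001], [0.0, -0.001, -1.0], [-1.0, 0.0, -0.0]]
wrist_force: [-0.5, -0.3, -1.2]
finger_gap: 0.0287
```

```bash
python3 - <<'E'
from h import *
plan([(.4886,.1614,.1,0),(.4886,.1614,.082,0)])
E
```

```text
now [0.4882 0.1604 0.1181] yaw -0.08 x-axis [ 0.  0. -1.] F [-0.51 -0.34 -1.18] gap 0.0287 t 6.55 q [0.1  0.55 1.81 0.   0.78 0.1 ]
(0.4886, 0.1614, 0.1, 0) -> [0.36, 0.01, -0.02] [-0.1, -0.0, -0.0] dist 0.018
(0.4886, 0.1614, 0.082, 0) -> [0.36, 0.0, 0.0] [0.0, 0.0, 0.0] dist 0.018
```

play_rows(
  series=[
    [0.1,0.01,-0.02,0,0,0,0],
    [0.2,0.01,-0.02,0,0,0,0],
    [0.3,0.01,-0.02,0,0,0,0],
    [0.36,0.01,-0.02,0,0,0,0],
  ],
)

```text
t: 6.95
position: [0.4894, 0.1619, 0.1002]
orientation: [[0.002, 1.0, -0.002], [0.001, -0.002, -1.0], [-1.0, 0.002, -0.001]]
wrist_force: [0.2, 2.4, 1.3]
finger_gap: 0.0287
```

```bash
python3 - <<'E'
from h import *
plan([(.4886,.1614,.078,0)])
E
```

```text
now [0.4894 0.1619 0.1002] yaw -0.12 x-axis [ 0.002  0.001 -1.   ] F [0.24 2.41 1.31] gap 0.0287 t 6.95 q [0.1  0.59 1.82 0.   0.73 0.1 ]
(0.4886, 0.1614, 0.078, 0) -> [0.44, -0.02, 0.01] [-0.1, -0.1, -0.1] dist 0.022
```

play_rows(
  series=[
    [0.05,0,-0.02,0,0,0,0],
    [0.15,0,-0.02,0,0,0,0],
    [0.25,0,-0.02,0,0,0,0],
    [0.3,0,-0.02,0,0,0,0],
  ],
)

```text
t: 7.35
position: [0.489, 0.1628, 0.0845]
orientation: [[0.001, 1.0, -0.002], [0.001, -0.002, -1.0], [-1.0, 0.001, -0.001]]
wrist_force: [-0.6, 0.5, -0.7]
finger_gap: 0.0287
```

```bash
python3 - <<'E'
from h import *
plan([(.489,.162,.075,0)])
E
```

```text
now [0.489  0.1628 0.0845] yaw -0.11 x-axis [ 0.001  0.001 -1.   ] F [-0.63  0.53 -0.73] gap 0.0287 t 7.35 q [0.1  0.61 1.83 0.   0.7  0.1 ]
(0.489, 0.162, 0.075, 0) -> [0.19, 0.0, 0.02] [-0.1, -0.0, -0.0] dist 0.009
```

Tip is at about 37 mm above the worktop and running free. I'll continue to home in small steps.

play_rows(
  series=[
    [0.06,0,0,0,0,0,0],
    [0.12,0,0,0,0,0,0],
    [0.15,0,0,0,0,0,0],
    [0.15,0,0,0,0,0,0],
  ],
)

```text
t: 7.75
position: [0.4885, 0.163, 0.0766]
orientation: [[-0.0, 1.0, -0.002], [0.001, -0.002, -1.0], [-1.0, -0.0, -0.001]]
wrist_force: [-1.2, 2.2, -2.7]
finger_gap: 0.0291
```

play_rows(
  series=[
    [0.02,0,0,0,0,0,0],
    [0.04,0,0,0,0,0,0],
    [0.04,0,0,0,0,0,0],
  ],
)

```text
t: 8.05
position: [0.4886, 0.1631, 0.0755]
orientation: [[0.0, 1.0, -0.002], [0.001, -0.002, -1.0], [-1.0, 0.0, -0.001]]
wrist_force: [-1.9, 2.0, 6.4]
finger_gap: 0.0289
```

```bash
python3 - <<'E'
from h import *
plan([(.489,.162,.075,0)])
E
```

```text
now [0.4886 0.1631 0.0755] yaw -0.12 x-axis [ 0.     0.001 -1.   ] F [-1.93  1.95  6.37] gap 0.0289 t 8.05 q [0.1  0.63 1.83 0.   0.68 0.1 ]
(0.489, 0.162, 0.075, 0) -> [0.01, 0.01, 0.02] [-0.1, -0.1, -0.0] dist 0.001
```

Home: contact of 6.4 N at TCP z = 0.0755, against 0.0757 expected. I'll press slightly, release and back off.

play_rows(
  series=[
    [0.03,0,0,0,0,0,0],
    [0.03,0,0,0,0,0,0],
  ],
)

```text
t: 8.25
position: [0.4886, 0.1632, 0.0754]
orientation: [[0.001, 1.0, -0.002], [0.001, -0.002, -1.0], [-1.0, 0.001, -0.001]]
wrist_force: [-3.6, 2.2, 10.7]
finger_gap: 0.0288
```

play_rows(
  series=[
    [0,0,0,0,0,0,0.4],
    [0,0,0,0,0,0,0.5],
    [0,0,0,0,0,0,0.7],
    [0,0,0,0,0,0,1],
    [0,0,0,0,0,0,1],
  ],
)

```text
t: 8.75
position: [0.4887, 0.1631, 0.0752]
orientation: [[0.001, 1.0, -0.002], [0.001, -0.002, -1.0], [-1.0, 0.001, -0.001]]
wrist_force: [0.9, 0.0, 0.0]
finger_gap: 0.0835
```

play_rows(
  series=[
    [-0.1,0,0,0,0,0,1],
    [-0.6,0,0,0,0,0,1],
    [-1.2,0,0,0,0,0,1],
    [-1.9,0,0,0,0,0,1],
    [-1.9,0,0,0,0,0,1],
  ],
)

```text
t: 9.25
position: [0.4918, 0.1634, 0.1746]
orientation: [[0.011, 1.0, -0.002], [0.002, -0.002, -1.0], [-1.0, 0.011, -0.002]]
wrist_force: [0.6, 0.5, -0.8]
finger_gap: 0.0854
```

```bash
python3 - <<'E'
from h import *
from station import cams
plan([(.48,.0865,.17,-6),(.48,.0865,.105,-6),(.48,.0865,.052,-6)])
c=cams.get_image("side");np.savez("side3.npz",**c)
cv2.imwrite("pics/s3.png",cv2.resize(c["img"][140:260,260:360],None,fx=5,fy=5,interpolation=cv2.INTER_CUBIC))
E
```

```text
now [0.4918 0.1634 0.1746] yaw -0.1 x-axis [ 0.011  0.002 -1.   ] F [ 0.65  0.53 -0.83] gap 0.0854 t 9.25 q [0.1  0.46 1.76 0.   0.9  0.11]
(0.48, 0.0865, 0.17, -6) -> [0.09, -0.23, 1.54] [5.9, -0.2, -0.6] dist 0.078
(0.48, 0.0865, 0.105, -6) -> [1.3, 0.0, 0.0] [0.0, 0.0, 0.0] dist 0.065
(0.48, 0.0865, 0.052, -6) -> [1.06, 0.0, 0.0] [0.0, 0.0, 0.0] dist 0.053
```

View pics/s3.png

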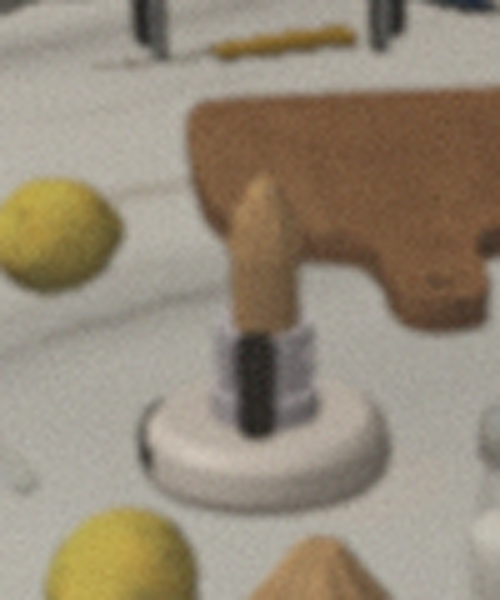

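View 10. The reamer stands upright with its hub on the nut, and the lever hasn't moved (knob at about (257,385)). Next I'll straddle the knob.

play_rows(
  series=[
    [0.1,-0.2,1.0,4,0,0,0.7],
    [0.1,-0.24,1.54,5.9,-0.2,-0.6,0.5],
    [0.1,-0.24,1.54,5.9,-0.2,-0.6,0.5],
    [0.1,-0.24,1.54,5.9,-0.2,-0.6,0.5],
    [0.1,-0.24,1.54,5.9,-0.2,-0.6,0.5],
  ],
  squeeze=100,
)

```text
t: 9.8
position: [0.4779, 0.0868, 0.1669]
orientation: [[-0.005, 0.995, -0.104], [-0.001, -0.104, -0.995], [-1.0, -0.005, 0.001]]
wrist_force: [-0.0, 0.0, 0.6]
finger_gap: 0.0425
```

```bash
python3 - <<'E'
from h import *
plan([(.48,.0865,.052,-6)])
E
```

```text
now [0.4779 0.0868 0.1669] yaw -5.97 x-axis [-0.005 -0.001 -1.   ] F [-0.01  0.04  0.63] gap 0.0425 t 9.8 q [-0.05  0.44  1.84 -0.    0.87  0.05]
(0.48, 0.0865, 0.052, -6) -> [2.3, 0.05, -0.0] [0.0, 0.1, 0.3] dist 0.115
```

play_rows(
  series=[
    [0.7,0.05,0,0,0.1,0.3,0.5],
    [1.3,0.05,0,0,0.1,0.3,0.5],
    [1.8,0.05,0,0,0.1,0.3,0.5],
    [2.3,0.05,0,0,0.1,0.3,0.5],
    [2.3,0.05,0,0,0.1,0.3,0.5],
  ],
)

```text
t: 10.3
position: [0.4776, 0.0876, 0.0492]
orientation: [[-0.006, 0.995, -0.102], [0.001, -0.102, -0.995], [-1.0, -0.006, -0.0]]
wrist_force: [-1.0, -0.5, 0.4]
finger_gap: 0.0431
```

```bash
cat >> h.py <<'E'
def lev(deltas,C=(.488,.161),phi0=-96.,rho=.075,z=.052,lead=.0025):
    "waypoint rows for lever turn (deg clockwise from start), all relative to the current pose"
    from station import r
    s=r.state();p,R=np.array(s["position"]),np.array(s["orientation"]);F=np.array(s["wrist_force"])
    v=p[:2]-C; y=R[:2,1]
    k=v+y*lead
    print("t",s["t"],"p",p.round(4),"F",F.round(2),"Ft",round(F[:2]@y,2),"Frad",round(F[:2]@R[:2,2],2),"gap",round(s["finger_gap"],4),"knob turn",round((phi0-np.rad2deg(np.arctan2(k[1],k[0])))%360,1),"rho",round(np.hypot(*k),4),"yaw",np.rad2deg(np.arctan2(R[1,1],R[0,1])).round(1),"tilt",R[:,0].round(3),"q6",round(s["joints"][5],2))
    for d in deltas:
        f=np.deg2rad(phi0-d);Q=down(phi0-d+90)
        q=np.array([C[0]+rho*np.cos(f),C[1]+rho*np.sin(f),z]); q[:2]-=lead*Q[:2,1]
        print(d,(R.T@(q-p)/.05).round(3).tolist(),Ro.from_matrix(R.T@Q).as_rotvec(degrees=True).round(1).tolist())
E
python3 -c "
from h import *
lev([0])"
```

```text
t 10.3 p [0.4776 0.0876 0.0492] F [-1.05 -0.5   0.37] Ft -0.99 Frad 0.61 gap 0.0431 knob turn 0.1 rho 0.0741 yaw -5.9 tilt [-0.006  0.001 -1.   ] q6 0.05
0 [-0.056, 0.002, 0.018] [0.1, -0.0, 0.4]
```

play_rows(
  series=[
    [-0.05,0,0,0,0,0.4,0.4],
    [-0.05,0,0,0,0,0.4,0.32],
    [-0.05,0,0,0,0,0.4,0.28],
    [-0.05,0,0,0,0,0.4,0.28],
    [-0.05,0,0,0,0,0.4,0.28],
  ],
)

```text
t: 10.8
position: [0.4781, 0.0875, 0.0525]
orientation: [[0.002, 0.995, -0.102], [0.0, -0.102, -0.995], [-1.0, 0.002, -0.0]]
wrist_force: [-0.8, 0.2, -0.1]
finger_gap: 0.0238
```

```bash
python3 -c "
from h import *
lev([4,8,12,16,20])"
```

```text
t 10.8 p [0.4781 0.0875 0.0525] F [-0.82  0.2  -0.06] Ft -0.84 Frad -0.11 gap 0.0238 knob turn 359.7 rho 0.0741 yaw -5.9 tilt [ 0.002  0.    -1.   ] q6 0.05
4 [0.009, -0.112, 0.01] [4.1, -0.0, -0.1]
8 [0.009, -0.216, -0.004] [8.1, -0.0, -0.1]
12 [0.008, -0.318, -0.026] [12.1, -0.0, -0.1]
16 [0.008, -0.419, -0.055] [16.1, -0.0, -0.1]
20 [0.008, -0.518, -0.091] [20.1, -0.0, -0.1]
```

play_rows(
  series=[
    [0.01,-0.11,0.01,4,0,0,0.28],
    [0.01,-0.22,0,8,0,0,0.28],
    [0.01,-0.32,-0.03,12,0,0,0.28],
    [0.01,-0.42,-0.06,16,0,0,0.28],
    [0.01,-0.52,-0.09,20,0,0,0.28],
  ],
)

```text
t: 11.3
position: [0.4565, 0.0938, 0.0529]
orientation: [[0.011, 0.899, -0.439], [-0.001, -0.439, -0.899], [-1.0, 0.01, -0.004]]
wrist_force: [3.1, -3.7, 1.6]
finger_gap: 0.0243
```

```bash
sed -i 's/lead=.0025/lead=.0039/' h.py; python3 -c "
from h import *
lev([22,24,26,28,30])"
```

```text
t 11.3 p [0.4565 0.0938 0.0529] F [ 3.14 -3.66  1.59] Ft 4.43 Frad 1.91 gap 0.0243 knob turn 16.1 rho 0.0744 yaw -26.0 tilt [ 0.011 -0.001 -1.   ] q6 0.42
22 [0.016, -0.155, 0.012] [2.0, -0.2, -0.6]
24 [0.015, -0.207, 0.006] [4.0, -0.2, -0.6]
26 [0.015, -0.259, -0.001] [6.0, -0.2, -0.6]
28 [0.014, -0.31, -0.01] [8.0, -0.3, -0.6]
30 [0.014, -0.362, -0.021] [10.0, -0.3, -0.6]
```

play_rows(
  series=[
    [0.015,-0.1,0,1,0,-0.6,0.28],
    [0.015,-0.18,0,3,0,-0.6,0.28],
    [0.015,-0.25,0,5,0,-0.6,0.28],
    [0.015,-0.31,-0.01,7,0,-0.6,0.28],
    [0.015,-0.36,-0.02,9,0,-0.6,0.28],
  ],
)

```text
t: 11.8
position: [0.4429, 0.102, 0.0525]
orientation: [[0.006, 0.819, -0.574], [0.004, -0.574, -0.819], [-1.0, 0.003, -0.007]]
wrist_force: [2.1, -4.4, 3.0]
finger_gap: 0.024
```

```bash
python3 -c "
from h import *
lev([30,32,34,36,38,40])"
```

```text
t 11.8 p [0.4429 0.102  0.0525] F [ 2.09 -4.36  2.99] Ft 4.21 Frad 2.37 gap 0.024 knob turn 28.4 rho 0.0742 yaw -35.1 tilt [ 0.006  0.004 -1.   ] q6 0.58
30 [0.01, -0.043, 0.014] [0.9, -0.4, -0.2]
32 [0.01, -0.095, 0.01] [2.9, -0.4, -0.2]
34 [0.01, -0.147, 0.004] [4.9, -0.4, -0.2]
36 [0.01, -0.199, -0.004] [6.9, -0.4, -0.2]
38 [0.01, -0.25, -0.014] [8.9, -0.4, -0.1]
40 [0.01, -0.302, -0.026] [10.9, -0.4, -0.1]
```

play_rows(
  series=[
    [0.01,-0.06,0.01,1,0,0,0.28],
    [0.01,-0.12,0.01,3,0,0,0.28],
    [0.01,-0.18,0,5,0,0,0.28],
    [0.01,-0.24,-0.01,7,0,0,0.28],
    [0.01,-0.3,-0.03,9.5,0,0,0.28],
  ],
)

```text
t: 12.3
position: [0.4323, 0.1114, 0.0523]
orientation: [[0.008, 0.712, -0.702], [0.003, -0.702, -0.712], [-1.0, 0.003, -0.008]]
wrist_force: [1.7, -4.2, 0.6]
finger_gap: 0.0243
```

```bash
python3 -c "
from h import *
lev([40,42,44,46,48,50])"
```

```text
t 12.3 p [0.4323 0.1114 0.0523] F [ 1.73 -4.23  0.58] Ft 4.2 Frad 1.8 gap 0.0243 knob turn 39.3 rho 0.0744 yaw -44.6 tilt [ 0.008  0.003 -1.   ] q6 0.77
40 [0.006, -0.018, 0.01] [1.4, -0.5, -0.2]
42 [0.005, -0.07, 0.005] [3.4, -0.5, -0.2]
44 [0.005, -0.122, -0.002] [5.4, -0.5, -0.2]
46 [0.005, -0.173, -0.01] [7.4, -0.5, -0.2]
48 [0.005, -0.225, -0.02] [9.4, -0.5, -0.2]
50 [0.005, -0.276, -0.033] [11.4, -0.5, -0.2]
```

Still in the free range at 39° (0.69 rad), with a push of about 4.2 N.

play_rows(
  series=[
    [0,-0.06,0,2,0,0,0.28],
    [0,-0.12,0,4,0,0,0.28],
    [0,-0.17,-0.01,6,0,0,0.28],
    [0,-0.22,-0.02,8,0,0,0.28],
    [0,-0.28,-0.03,10.5,0,0,0.28],
  ],
)

```text
t: 12.8
position: [0.4242, 0.1221, 0.0524]
orientation: [[0.01, 0.571, -0.821], [0.003, -0.821, -0.571], [-1.0, 0.003, -0.01]]
wrist_force: [2.5, -4.1, 0.0]
finger_gap: 0.0241
```

```bash
python3 -c "
from h import *
lev([50,52,54,56,58,60])"
```

```text
t 12.8 p [0.4242 0.1221 0.0524] F [ 2.47 -4.13  0.04] Ft 4.81 Frad 0.33 gap 0.0241 knob turn 49.7 rho 0.0746 yaw -55.2 tilt [ 0.01   0.003 -1.   ] q6 0.98
50 [0.008, -0.009, 0.007] [0.8, -0.6, -0.2]
52 [0.008, -0.061, 0.003] [2.8, -0.6, -0.2]
54 [0.008, -0.113, -0.004] [4.8, -0.6, -0.2]
56 [0.008, -0.165, -0.012] [6.8, -0.6, -0.1]
58 [0.008, -0.216, -0.021] [8.8, -0.6, -0.1]
60 [0.008, -0.268, -0.033] [10.8, -0.6, -0.1]
```

play_rows(
  series=[
    [0,-0.04,0,1.5,0,0,0.28],
    [0,-0.08,0,3,0,0,0.28],
    [0,-0.12,0,4.5,0,0,0.28],
    [0,-0.165,-0.01,6,0,0,0.28],
    [0,-0.165,-0.01,6,0,0,0.28],
  ],
)

```text
t: 13.3
position: [0.4203, 0.129, 0.0525]
orientation: [[0.011, 0.483, -0.876], [0.003, -0.876, -0.483], [-1.0, 0.003, -0.011]]
wrist_force: [1.8, -4.2, -0.7]
finger_gap: 0.0245
```

```bash
python3 -c "
from h import *
lev([58,60,62,64,66])"
```

```text
t 13.3 p [0.4203 0.129  0.0525] F [ 1.82 -4.23 -0.72] Ft 4.59 Frad 0.45 gap 0.0245 knob turn 55.7 rho 0.0747 yaw -61.1 tilt [ 0.011  0.003 -1.   ] q6 1.1
58 [0.009, -0.059, 0.0] [2.9, -0.6, -0.1]
60 [0.009, -0.111, -0.006] [4.9, -0.6, -0.1]
62 [0.009, -0.163, -0.014] [6.9, -0.6, -0.1]
64 [0.009, -0.214, -0.024] [8.9, -0.6, -0.1]
66 [0.009, -0.266, -0.036] [10.9, -0.6, -0.1]
```

play_rows(
  series=[
    [0,-0.05,0,1.5,0,0,0.28],
    [0,-0.1,0,3,0,0,0.28],
    [0,-0.14,-0.01,5,0,0,0.28],
    [0,-0.18,-0.02,7,0,0,0.28],
    [0,-0.21,-0.02,8,0,0,0.28],
  ],
)

```text
t: 13.8
position: [0.4166, 0.1383, 0.0525]
orientation: [[0.011, 0.357, -0.934], [0.002, -0.934, -0.357], [-1.0, 0.002, -0.011]]
wrist_force: [1.5, -6.7, -0.1]
finger_gap: 0.0241
```

```bash
python3 -c "
from h import *
lev([66,68,70,72])"
```

```text
t 13.8 p [0.4166 0.1383 0.0525] F [ 1.53 -6.66 -0.08] Ft 6.77 Frad 0.95 gap 0.0241 knob turn 63.4 rho 0.0748 yaw -69.1 tilt [ 0.011  0.002 -1.   ] q6 1.27
66 [0.01, -0.069, -0.002] [2.9, -0.6, -0.1]
68 [0.01, -0.121, -0.008] [4.9, -0.7, -0.1]
70 [0.01, -0.173, -0.017] [6.9, -0.7, -0.1]
72 [0.01, -0.224, -0.026] [8.9, -0.7, -0.1]
```

The push is climbing, so the jaws have touched. I'll average the force over several readings while holding still.

```bash
cat >> h.py <<'E'
def favg(n=8):
    from station import r,cams
    L=[]
    for _ in range(n):
        cams.get_image("side");s=r.state();R=np.array(s["orientation"]);F=np.array(s["wrist_force"]);L.append([F[:2]@R[:2,1],F[:2]@R[:2,2],F[2]])
    L=np.array(L);print("Ft list",L[:,0].round(2).tolist(),"mean",L.mean(0).round(2),"sd",L.std(0).round(2))
E
python3 -c "
from h import *
favg();lev([64,66])"
```

```text
Ft list [6.37, 6.52, 6.22, 6.11, 6.29, 5.34, 6.12, 5.81] mean [ 6.1  -0.13 -0.2 ] sd [0.35 0.41 0.5 ]
t 14.2 p [0.4166 0.1382 0.0525] F [ 2.64 -5.21 -0.88] Ft 5.81 Frad -0.6 gap 0.024 knob turn 63.3 rho 0.0748 yaw -69.0 tilt [ 0.011  0.002 -1.   ] q6 1.27
64 [0.01, -0.018, 0.002] [1.0, -0.6, -0.1]
66 [0.01, -0.07, -0.002] [3.0, -0.6, -0.1]
```

Static push is 6.1 N at 63°. I'll add 5° slowly.

play_rows(
  series=[
    [0.01,-0.03,0,1,0,0,0.28],
    [0.01,-0.06,0,2,0,0,0.28],
    [0.01,-0.09,-0.01,3,0,0,0.28],
    [0.01,-0.11,-0.01,4,0,0,0.28],
    [0.01,-0.13,-0.01,5,0,0,0.28],
  ],
)

```text
t: 14.7
position: [0.4148, 0.1438, 0.0522]
orientation: [[0.011, 0.276, -0.961], [0.002, -0.961, -0.276], [-1.0, 0.002, -0.011]]
wrist_force: [1.2, -7.8, 1.6]
finger_gap: 0.0239
```

```bash
python3 -c "
from h import *
favg();lev([70,72,74])"
```

```text
Ft list [7.05, 6.34, 7.39, 8.01, 6.99, 6.93, 5.94, 6.66] mean [6.92 0.53 1.75] sd [0.59 0.37 0.54]
t 15.1 p [0.4148 0.1438 0.0521] F [ 1.7  -6.44  2.31] Ft 6.66 Frad 0.14 gap 0.0243 knob turn 67.8 rho 0.0751 yaw -74.0 tilt [ 0.011  0.002 -1.   ] q6 1.37
70 [0.002, -0.057, -0.006] [2.0, -0.6, -0.1]
72 [0.002, -0.109, -0.012] [4.0, -0.6, -0.1]
74 [0.002, -0.161, -0.019] [6.0, -0.6, -0.1]
```

play_rows(
  series=[
    [0,-0.03,0,1,0,0,0.28],
    [0,-0.06,0,2,0,0,0.28],
    [0,-0.09,-0.01,3,0,0,0.28],
    [0,-0.12,-0.01,4,0,0,0.28],
    [0,-0.15,-0.02,5,0,0,0.28],
  ],
)

```text
t: 15.6
position: [0.4134, 0.1504, 0.0522]
orientation: [[0.01, 0.193, -0.981], [0.0, -0.981, -0.193], [-1.0, 0.001, -0.01]]
wrist_force: [0.9, -9.2, 0.7]
finger_gap: 0.024
```

```bash
python3 -c "
from h import *
favg(12);lev([74,76])"
```

```text
Ft list [7.72, 8.2, 7.57, 7.63, 6.75, 7.14, 8.35, 7.99, 8.31, 7.65, 7.1, 7.97] mean [ 7.7  -0.03  1.47] sd [0.48 0.46 0.36]
t 16.2 p [0.4134 0.1504 0.0522] F [ 1.6  -7.81  2.  ] Ft 7.97 Frad -0.06 gap 0.0241 knob turn 72.9 rho 0.0752 yaw -78.8 tilt [ 0.01   0.001 -1.   ] q6 1.47
74 [0.004, -0.028, -0.006] [1.2, -0.6, -0.1]
76 [0.004, -0.08, -0.011] [3.2, -0.6, -0.1]
```

Static push averages 7.7 N over 12 readings, inside 7–9 N, and the highest reading while moving was 9.2 N. I'll stop here, ease the lever back, open and rise.

play_rows(
  series=[
    [0,0.1,0,0,0,0,0.35],
    [0,0.2,0,0,0,0,0.5],
    [0,0.3,0,0,0,0,0.7],
    [0,0.35,0,0,0,0,1],
    [0,0.35,0,0,0,0,1],
  ],
)

```text
t: 16.7
position: [0.4166, 0.133, 0.0522]
orientation: [[0.009, 0.193, -0.981], [0.001, -0.981, -0.193], [-1.0, 0.001, -0.009]]
wrist_force: [0.3, -0.2, -0.2]
finger_gap: 0.0837
```

play_rows(
  series=[
    [0,0,0,0,0,0,1],
    [0,0,0,0,0,0,1],
    [0,0,0,0,0,0,1],
    [0,0,0,0,0,0,1],
    [0,0,0,0,0,0,1],
  ],
)

```text
t: 17.2
position: [0.4165, 0.1331, 0.0522]
orientation: [[0.009, 0.193, -0.981], [0.001, -0.981, -0.193], [-1.0, 0.001, -0.009]]
wrist_force: [-0.2, 0.4, 0.5]
finger_gap: 0.0857
```

```bash
python3 -c "
from h import *
from station import cams
favg(2);lev([])
c=cams.get_image('side');t=cams.get_image('top');np.savez('side4.npz',**c)
a=cv2.resize(c['img'][140:260,260:360],None,fx=4,fy=4,interpolation=cv2.INTER_CUBIC)
b=cv2.resize(t['img'][205:301,205:305],None,fx=4,fy=5,interpolation=cv2.INTER_CUBIC)
cv2.imwrite('pics/rel.png',np.hstack([a,b]))"
```

```text
Ft list [0.94, 0.64] mean [ 0.79 -0.29 -0.16] sd [0.15 0.41 0.11]
t 17.3 p [0.4166 0.133  0.0522] F [ 0.81 -0.49 -0.05] Ft 0.64 Frad -0.7 gap 0.0855 knob turn 59.8 rho 0.0775 yaw -78.9 tilt [ 0.009  0.001 -1.   ] q6 1.43
```

View pics/rel.png

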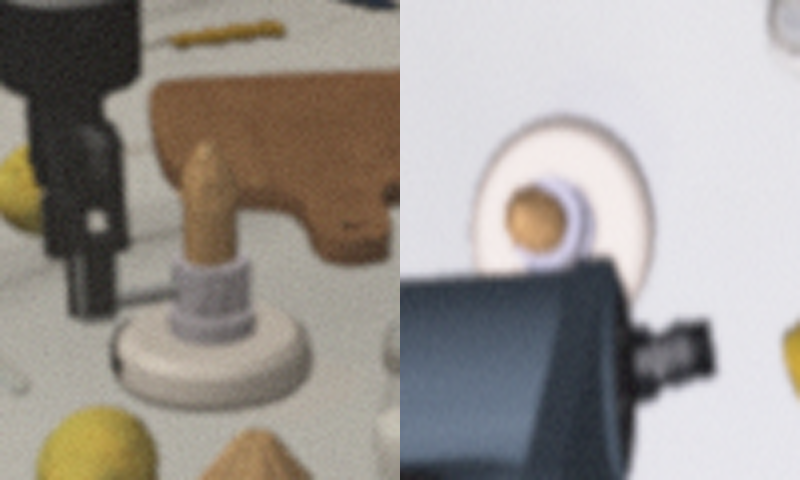

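View 11. The reamer stands upright and centred on the nut in both panels, and the lever points toward the robot. I'll lift clear, then do a final check.

play_rows(
  series=[
    [-0.3,0,0,0,0,0,1],
    [-0.8,0,0,0,0,0,1],
    [-1.5,0,0,0,0,0,1],
    [-2.3,0,0,0,0,0,1],
    [-3,0,0,0,0,0,1],
  ],
)

```text
t: 17.9
position: [0.4148, 0.1329, 0.2038]
orientation: [[0.01, 0.193, -0.981], [0.001, -0.981, -0.193], [-1.0, 0.001, -0.01]]
wrist_force: [0.5, -0.0, -0.2]
finger_gap: 0.0855
```

play_rows(
  series=[
    [0,0.5,0,0,0,0,1],
    [0,1.2,0,0,0,0,1],
    [0,2,0,0,0,0,1],
    [0,2.5,0,0,0,0,1],
    [0,2.5,0,0,0,0,1],
  ],
)

```text
t: 18.4
position: [0.4401, 0.0076, 0.2041]
orientation: [[0.011, 0.189, -0.982], [-0.0, -0.982, -0.189], [-1.0, 0.002, -0.011]]
wrist_force: [0.9, 0.4, -0.2]
finger_gap: 0.0853
```

```bash
python3 -c "
from h import *
from station import cams
lev([])
c=cams.get_image('side');t=cams.get_image('top')
a=cv2.resize(c['img'][140:260,260:360],None,fx=4,fy=4,interpolation=cv2.INTER_CUBIC)
b=cv2.resize(t['img'][200:320,205:305],None,fx=4,fy=4,interpolation=cv2.INTER_CUBIC)
cv2.imwrite('pics/fin.png',np.hstack([a,b]))
hs=cv2.cvtColor(c['img'],cv2.COLOR_BGR2HSV)
for q in range(180,206,4):
  w=np.where((hs[q,300:325,1]>70)&(hs[q,300:325,0]<25))[0]+300; print(q,w.min() if len(w) else None,w.max() if len(w) else None)
X=[.4875,.16];print('axis proj',proj(c,[X+[.068],X+[.1],X+[.132]]).round(1).tolist())"
```

```text
t 18.4 p [0.4401 0.0076 0.2041] F [ 0.91  0.43 -0.24] Ft -0.25 Frad -0.98 gap 0.0853 knob turn 10.7 rho 0.1641 yaw -79.1 tilt [ 0.011 -0.    -1.   ] q6 1.14
180 300 324
184 302 324
188 305 324
192 306 319
196 306 318
200 306 318
204 307 317
axis proj [[312.8, 204.0], [312.6, 190.1], [312.4, 175.8]]
```

View pics/fin.png

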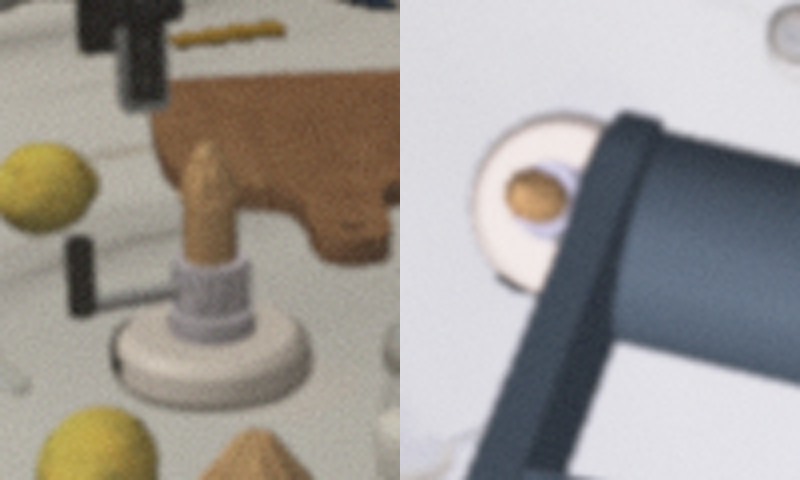

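View 12. The reamer is upright with its hub centred at columns 312–312.5, against 312.5 for the nut. The hub sits flush on the nut and the robot is clear. I'm handing in.

```bash
python3 -c "
from station import ticket
print(ticket.close_job())"
```

```text
the job is handed in; nothing more can be done
None
```

The small wooden reamer is in the collet with its hub flush on the nut. I turned the nut clockwise about 73° by its lever, then released it and moved the arm clear. The job was handed in at about 18.5 s of robot time.

- **Seating:** the hub met the nut at TCP height 0.0755 m, against 0.0757 m expected, and I pressed it home with about 10 N.
- **Grip:** the push at the knob was about 4.2–4.8 N while the jaws were free. It then climbed by roughly 1 N per 0.1 rad. I stopped at a static average of 7.7 N over 12 readings, inside the 7–9 N range. The highest single reading while moving was 9.2 N, under the 10 N limit, with readings scattering by about 0.5 N.
- **Straightness:** in the last pictures the hub is centred on the nut to within about half a pixel (1 mm). The cone tip, judged by eye, sits about 0.7 pixel off, which is about 1°, near the limit of what the camera resolves.
- **Bystanders:** the arm did not touch the large reamer, the lemon or the purple and red look-alikes. I did not measure their positions again at the end.

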